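Find the printer's hidden cover release and press it

ROBOT

A 7-joint arm with a two-finger parallel gripper is mounted at the origin on the work surface. World frame = base frame: x ahead of the robot, y to its left, z up, the work surface at z = 0. Lengths are in mm, angles in rad, forces in N, time in s.
With the tool pointing down it reaches from about 400 to 875 mm from the base axis. Payload 4.4 kg.
Tool frame: the origin (TCP) lies midway between the tips of the shut fingers; the grasp point (between the pads) lies 19 mm behind it (ctrl.pinch_z is the distance from the TCP to the grasp point, in mm); z points along the fingers, y is the line along which they close (so a half turn about z gives the same grasp; the last joint's range is limited). The gripper opens to 85 mm and grips with 20 to 120 N. Pads are 22 mm wide; open, the fingers measure 114 mm over their backs; the gripper's body (76 mm by 85 mm) begins 54 mm behind the grasp point. The pads swing forward as they close: fully open they stand 13 mm farther back than shut.
Start: joints at [1.276, 0.628, 0.038, 1.517, -0.027, 0.996, -0.02], TCP at [147.453, -633.068, 231.313] pointing down, gripper open.
Joint ranges: [-3.06, 3.06], [-0.37, 2.12], [-1.25, 1.32], [0.18, 2.47], [-1.1, 4.24], [0.23, 1.98], [-2.94, 2.94]. Speed limits (rad/s): [2.57, 2.57, 3.14, 3.14, 3.14, 3.14, 3.14].

INTERFACE

Orientations are given as [roll, pitch, yaw] about the fixed x, y, z axes, in that order (R = Rz(yaw) Ry(pitch) Rx(roll)).
In Python, from cell import read_state, cams, order, ctrl gives the robot as it stands.
- The arm moves only by the tool move_arm, never from a script. Its argument "targets" is text: rows parted by semicolons, each of 7 numbers parted by spaces: the gripper's target within -1 to 1 (fully open at 1, half-way at 0, shut at -1), then the shift along the tool's x, y, z in cm, then the turn, a rotation vector about the tool's x, y, z in degrees. A call has 1 to 5 rows; each row shifts and turns the commanded pose from where the row before left it, along the tool's axes as they then stand; what a row does not reach is not made up. A row lasts 1/12 s, in which the tool goes at most 41.7 mm and 7.16 degrees, less where a joint would pass 70% of its speed; a pose out of reach is approached as far as the arm can. A call with a gripper value outside its range is refused whole. The fingers move at their own pace and stop on an object; the grip force is fixed at half the most. Time passes only in rows, so rows that do not move let the fingers close. It gives the time, the measured TCP pose, the force, the opening and the grip force at its end, in the units of the state.
- read_state(): the state, without advancing time (a new reading comes with each control period).
- cams.get_image(name): name is "scene" or "top" or "wrist"; returns a dict with "color" (400x640x3 uint8, red, green, blue), "fovy" (degrees; the focal length in pixels is half the picture's height over the tangent of half this angle, whatever the lens; pixels are square), "cx", "cy" (the principal point, pixels), "rvec" (rotation vector, rad) and "tvec" (3), from world to camera coordinates, as OpenCV has them. Camera axes: x right, y down, z forward; pixel columns grow to the right and rows downward; lengths in mm; the calibration is good to about 2 mm. A picture is of the moment at which its call begins. There is no depth.
- order.finish_job(): hands the job in; it is judged then, once.
The state is a dict: "clock": time; "qpos": joint angles; "qd": joint speeds; "tau": joint torques, N m; "eef_pos": TCP position; "tool_rot": TCP orientation; "force": force on the tool from outside, world axes, zero at the start; "torque": the same for the moment, N m; "width": finger opening in mm; "gripper_force": force on a finger pad.
Only numpy, scipy, OpenCV 4.12 (cv2) and the standard library are available. Lean on these libraries where they do the work, as an engineer would, in place of code of your own. Each camera call takes 0.05 s, during which the arm holds its last target. There are 200 camera calls.

TASK

Open the printer's cover by its hidden release: put a fingertip on top of the front rim at its left end (left as the robot sees it), feel your way along the rim to the groove in it, then press the catch inside the groove fully down so that the cover pops up, and take the hand away. Only touch and press: do not push or pry at the cover, and leave the tape roll, the carton, the pen cup and the label roll as they are.

Things in the scene. Friction and masses are not known exactly. Their poses are not given: they have to be found in the camera images.
- printer: Desktop printer, fixed, 300 deep x 440 wide mm. Origin: centre of its underside; x points away from the robot, y left as the robot sees it, z up. Front rim: a level, rigid grey bar 220 mm long, 40 wide, top 125 mm up, along the upper front edge between two black end housings (tops 5 mm above the rim). 8 mm behind the rim lies the cover; behind that a fixed block, top at 133 mm.
- rim_left (a point): Point on the rim's top (125 mm above the table) at its left end, where the left end housing begins; it is 18 mm behind the rim's front edge, on the middle line of the groove. Axes as the printer's. The groove's place along the rim varies: its middle lies 85 to 185 mm from this point.
- rim_right (a point): The same at the rim's right end, 220 mm from rim_left. The line between the two points passes over the middle of the groove: a gap in the rim 48 mm long and 36 mm wide, open at the front and top, with square upright end walls and a 4 mm thick back wall; the catch is its floor.
- cover: Flat grey cover, 192 x 214 x 14 mm, hinged along its far edge. Origin on the hinge, at the middle; z is its upward normal, vertical when closed. Closed, its top is 8 mm below the rim's top. As the catch goes down the cover lifts by itself to 0.12 rad (front edge 23 mm up, 15 mm above the rim) and stays up.
- catch (a joint): Travel in m of the catch, a flat black plate that fills the floor of the groove and can be reached only there, its top 13.5 mm below the rim's top: 0 up (cover shut), 0.008 fully down at a hard stop (cover popped up). Pressing it takes about 7 to 10 N; it has no return spring and stays down.
- tape_roll: Roll of brown packing tape lying flat on the table, 100 mm outside, 78 mm inside, 48 mm high, loose. Origin at the centre of its underside.
- carton: Small closed cardboard box on the table, 100 x 80 x 70 mm high, loose. Origin at the centre of its underside.
- pen_cup: Empty dark metal cup on the table, 72 mm across, 95 mm high, loose. Origin at the centre of its underside.
- label_roll: Roll of white labels lying flat on the printer's right end housing, well behind the rim, 70 mm across, 30 mm high, loose. Origin at the centre of its underside.
Things that resemble listed ones, but are neither listed nor needed, are in the scene too. Of the things like the label_roll, leave any that is pink; of the rest the smaller one is meant. What is shaped like the tape_roll but pink is not meant.

How it is judged (in metres and radians):
On the way, in this order (a step that is already met when the one before it is completed fails the run):
1. a fingertip touches the top of the rim at its left end (within 36 mm) (contact force between the fingers and printer above 0.3 N and value of joint catch below 0.001 m and x of the grasp point in the frame of rim_left between -0.04 and 0.04 m and z of the grasp point in the frame of rim_left between 0.008 and 0.05 m and y of the grasp point in the frame of rim_left between -0.036 and 0.02 m), for 0.05 s.
2. a fingertip touches the top of the rim farther along (more than 40 mm from the left end), the catch still up (contact force between the fingers and printer above 0.3 N and value of joint catch below 0.001 m and x of the grasp point in the frame of rim_left between -0.04 and 0.04 m and z of the grasp point in the frame of rim_left between 0.008 and 0.05 m and y of the grasp point in the frame of rim_left between -0.23 and -0.04 m), for 0.05 s.
3. a fingertip presses the catch down (value of joint catch above 0.0065 m and contact force between the fingers and printer above 0.5 N), for 0.1 s.
At the end, for the whole second after the job is handed in: The catch is down by more than 6.5 of its 8 mm, the cover stands up by more than 0.09 rad, and the tape roll, carton, pen cup and label roll are upright, at rest and within 20 mm of where they were (value of joint catch above 0.0065 m and angle between cover's own z axis and vertical above 0.09 rad and distance of each of tape_roll, carton, pen_cup, label_roll from where it was at the start of the episode below 0.02 m and angle between each of tape_roll, carton, pen_cup, label_roll's own z axis and vertical below 0.1 rad and linear speed of each of tape_roll, carton, pen_cup, label_roll below 0.02 m/s); the robot touches nothing.
It fails at once if the fingers push or pry at the cover (more than 5 N) (contact force between the fingers and cover above 5 N).
It fails at once if the tape roll is pushed, lifted or tipped (moved over 20 mm or tilted over 0.3 rad) (distance of tape_roll from where it was at the start of the episode above 0.02 m or angle between tape_roll's own z axis and vertical above 0.3 rad).
It fails at once if the carton is pushed, lifted or tipped (moved over 20 mm or tilted over 0.3 rad) (distance of carton from where it was at the start of the episode above 0.02 m or angle between carton's own z axis and vertical above 0.3 rad).
It fails at once if the pen cup is pushed, lifted or tipped (moved over 20 mm or tilted over 0.3 rad) (distance of pen_cup from where it was at the start of the episode above 0.02 m or angle between pen_cup's own z axis and vertical above 0.3 rad).
It fails at once if the label roll is pushed, lifted or tipped (moved over 20 mm or tilted over 0.3 rad) (distance of label_roll from where it was at the start of the episode above 0.02 m or angle between label_roll's own z axis and vertical above 0.3 rad).
It also fails if it takes over 58 s, if anything falls off the work surface, if the arm or the gripper's body presses on something with over 40 N, if the wrist force passes 120 N, or if a joint passes its speed limit or range.

## Working session

There is one attempt and no reset: what is moved stays moved. The work goes in short steps, Python scripts to look and compute and a tool call to move; the robot and the scene stay as the last step left them, time stands still between calls to the robot, and variables do not carry over. Pictures are saved under pics/ and viewed, at most 10 in all, crops included, and the job is handed in when it is done.

Besides the shell and the picture viewer there is one more tool, called after "Emit:" by a JSON object that holds its "fn" and its "kwargs". move_arm: Moves the arm, as the interface text tells. Its arguments: {"type":"object","properties":{"targets":{"type":"string"}},"required":["targets"]}

```bash
mkdir -p pics; cat > h.py <<'E'
import numpy as np, cv2
from cell import read_state, cams, order, ctrl
def snap(n,f):
    im=cams.get_image(n); cv2.imwrite('pics/'+f,im['color'][:,:,::-1]); 
    np.savez('pics/'+f+'.npz',**{k:np.array(im[k]) for k in im}); return im
def ray(f,u,v,z):
    d=np.load('pics/'+f+'.npz'); R=cv2.Rodrigues(d['rvec'].astype(float))[0]; t=d['tvec'].reshape(3)
    fl=200/np.tan(np.radians(float(d['fovy']))/2)
    r=R.T@np.array([(u-d['cx'])/fl,(v-d['cy'])/fl,1]); c=-R.T@t
    return c+r*(z-c[2])/r[2]
E
python3 - <<'E'
from h import *
for n in ['scene','top','wrist']:
    im=snap(n,n+'0.png'); R=cv2.Rodrigues(np.array(im['rvec'],float))[0]; print(n,(-R.T@np.array(im['tvec']).reshape(3)).round(),im['fovy'])
s=read_state(); print(s); print(ctrl.pinch_z)
E
```

```text
scene [1341.   41.  962.] 45.11578773496898
top [ 372.  -23. 1329.] 47.42593181969977
wrist [ 215. -617.  372.] 69.78612192366685
{'clock': 0.15, 'qpos': array([ 1.27620808,  0.62915377,  0.03847943,  1.51812964, -0.02699172,
        0.99631896, -0.02003548]), 'qd': array([-0.00148726, -0.00095776, -0.00057408, -0.00383713,  0.00050002,
       -0.00123318, -0.00081423]), 'tau': array([ 1.60088097e-03, -5.63803589e+01,  1.22759443e+00, -1.93654096e+01,
        1.11164668e-02,  7.36292655e-03,  6.61024600e-06]), 'eef_pos': array([ 147.32150324, -632.59313337,  230.59065803]), 'tool_rot': array([-3.14010208e+00,  3.36438914e-05,  2.28732389e-01]), 'force': array([ 0.41912508, -0.23661535,  0.58733933]), 'torque': array([0.05499208, 0.00043145, 0.03292558]), 'gripper_force': 0.0, 'width': 85.14149315239595}
18.700000000000003
```

View pics/top0.png

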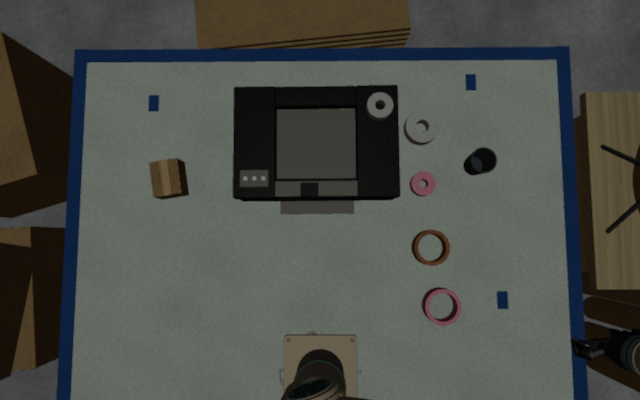

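View pics/scene0.png

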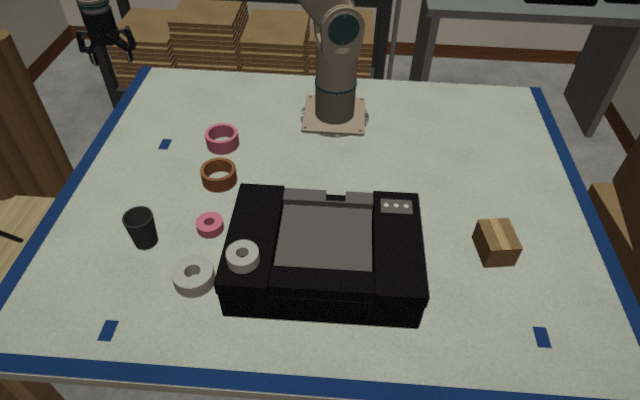

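The top view shows the printer, with the rim running from about (275,188) to (357,187) and the dark groove near (310,189). The scene view agrees. I'll take an enlarged crop.

```bash
python3 - <<'E'
from h import *
im=cv2.imread('pics/top0.png')[165:225,260:370]
im=cv2.convertScaleAbs(im,alpha=1.8,beta=20)
cv2.imwrite('pics/c1.png',cv2.resize(im,None,fx=7,fy=7,interpolation=cv2.INTER_CUBIC))
E
```

```text
(no output)
```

View pics/c1.png

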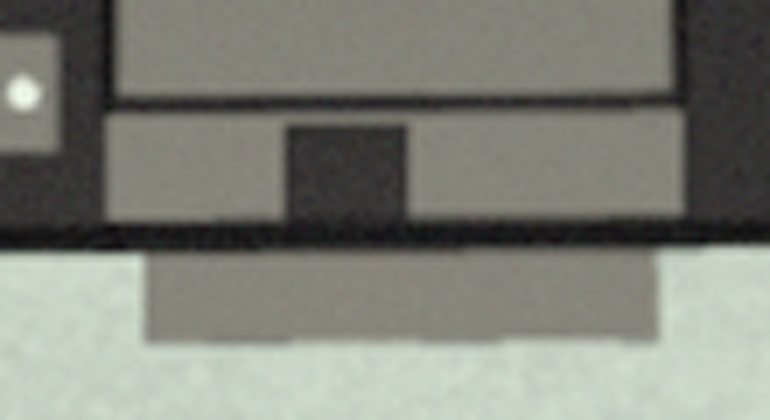

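The rim runs from x=105 to 685 in the crop, back edge y≈112, front edge y≈219. The groove spans x=287–407, so its middle is about 92 mm from the left end.

```bash
python3 - <<'E'
from h import *
P=lambda x,y,z=125: ray('top0.png',260+(x+.5)/7-.5,165+(y+.5)/7-.5,z)
for n,p in dict(LF=(105,220),RF=(685,217),LB=(105,114),RB=(685,109),GL=(287,172),GR=(407,171)).items(): print(n,P(*p).round(1))
L=(P(105,220)+P(105,114))/2;Rr=(P(685,217)+P(685,109))/2
print(np.linalg.norm(L-Rr),np.degrees(np.arctan2(*(L-Rr)[[0,1]])))
for n,u,v,z in [('lab',380,104,163),('cup',481,161,50),('tape',430,247,48)]: print(n,ray('top0.png',u,v,z).round())
E
```

```text
LF [485.9 118.5 125. ]
RF [ 486.2 -101.7  125. ]
LB [526.5 118.8 125. ]
RB [ 527.4 -102.1  125. ]
GL [504.   49.3 125. ]
GR [504.2   3.7 125. ]
220.5387309122007 -0.15742854373581636
lab [ 723. -161.  163.]
cup [ 590. -457.   50.]
tape [ 349. -307.   48.]
```

Emit:
{"fn": "move_arm", "kwargs": {"targets": "-1 0 0 0 0 0 6.5; -1 0 0 0 0 0 6.6; -1 3.3 -2.3 0 0 0 0; -1 3.3 -2.3 0 0 0 0; -1 3.3 -2.3 0 0 0 0"}}

```text
clock: 0.57
eef_pos: [246.8, -563.2, 230.9]
tool_rot: [-3.141, 0.0, -0.002]
force: [1.4, 0.5, -0.5]
width: 25.3
gripper_force: 0.0
```

Emit:
{"fn": "move_arm", "kwargs": {"targets": "-1 3.3 -2.3 0 0 0 0; -1 3.3 -2.3 0 0 0 0; -1 3.3 -2.3 0 0 0 0; -1 3.3 -2.3 0 0 0 0; -1 3.3 -2.3 0 0 0 0"}}

```text
clock: 0.98
eef_pos: [412.7, -447.5, 231.2]
tool_rot: [-3.141, 0.0, 0.0]
force: [0.4, -0.6, 0.6]
width: 0.1
gripper_force: 0.0
```

Emit:
{"fn": "move_arm", "kwargs": {"targets": "-1 0.7 -3.9 0 0 0 0; -1 0.7 -3.9 0 0 0 0; -1 0.7 -3.9 0 0 0 0; -1 0.7 -3.9 0 0 0 0; -1 0.7 -3.9 0 0 0 0"}}

```text
clock: 1.4
eef_pos: [446.3, -252.0, 231.2]
tool_rot: [-3.141, 0.0, 0.0]
force: [0.2, 1.1, -0.4]
width: -0.2
gripper_force: 0.0
```

Emit:
{"fn": "move_arm", "kwargs": {"targets": "-1 0.7 -3.9 0 0 0 0; -1 0.7 -3.9 0 0 0 0; -1 0.7 -3.9 0 0 0 0; -1 0.7 -3.9 0 0 0 0; -1 0.7 -3.9 0 0 0 0"}}

```text
clock: 1.82
eef_pos: [481.2, -57.1, 231.4]
tool_rot: [-3.142, -0.0, 0.0]
force: [-0.0, 0.1, 0.1]
width: 0.3
gripper_force: 0.0
```

Emit:
{"fn": "move_arm", "kwargs": {"targets": "-1 0.7 -3.9 0 0 0 0; -1 0.7 -3.9 0 0 0 0; -1 0.7 -3.9 0 0 0 0; -1 0 -3.5 0 0 0 0; -1 0 0 0 0 0 0"}}

```text
clock: 2.23
eef_pos: [502.0, 102.5, 231.1]
tool_rot: [-3.136, -0.0, 0.012]
force: [0.0, 1.3, -0.4]
width: -0.1
gripper_force: 0.0
```

Emit:
{"fn": "move_arm", "kwargs": {"targets": "-1 0.2 0.5 2 0 0 0; -1 0 0 2 0 0 0; -1 0 0 2 0 0 0; -1 0 0 1.5 0 0 0; -1 0 0 0 0 0 0"}}

```text
clock: 2.65
eef_pos: [502.1, 87.3, 153.6]
tool_rot: [3.14, 0.006, 0.0]
force: [-0.5, 0.6, 0.6]
width: -0.2
gripper_force: 0.0
```

```bash
python3 - <<'E'
from h import *
im=snap('wrist','w1.png')
s=read_state(); print(s['eef_pos'],s['tool_rot'],s['force'])
cv2.imwrite('pics/w1v.png',cv2.convertScaleAbs(cv2.imread('pics/w1.png'),alpha=1.8,beta=15))
E
```

```text
[503.0497077   87.48784467 155.08774763] [3.14071012e+00 3.67641836e-03 2.00535114e-05] [-0.45456946  0.28012558  0.68644315]
```

View pics/w1v.png

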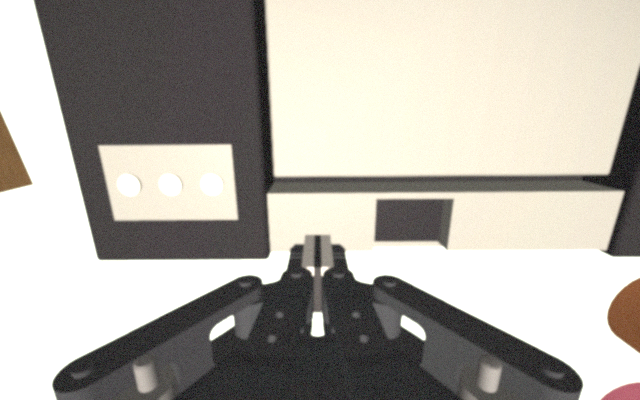

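The wrist view shows the rim's left end at u≈269 (y 192–250), the groove between u≈377 and 450, and the fingertips at (318,240). I'll compute positions from this.

```bash
python3 - <<'E'
from h import *
for n,u,v in [('LB',269,192),('LF',269,250),('GLf',375,247),('GLb',377,199),('GRb',452,198),('GRf',447,249),('RB',622,190)]: print(n,ray('w1.png',u,v,125).round(1))
d=np.load('pics/w1.png.npz'); fl=200/np.tan(np.radians(float(d['fovy']))/2)
print(cv2.projectPoints(np.array([[503,87.5,155.]]),d['rvec'].astype(float),d['tvec'].astype(float),np.array([[fl,0,float(d['cx'])],[0,fl,float(d['cy'])],[0,0,1]]),None)[0])
E
```

```text
LB [527.7 116.5 125. ]
LF [488.8 118.3 125. ]
GLf [490.9  49.6 125. ]
GLb [523.3  50.2 125. ]
GRb [523.9   4.  125. ]
GRf [489.5   2.8 125. ]
RB [529.  -99.1 125. ]
[[[316.28183958 250.99906505]]]
```

The measurements agree to about 2 mm: rim_left is near (506,118) and the groove centre near (505.5,26.3). Next I touch the rim at y≈96.

Emit:
{"fn": "move_arm", "kwargs": {"targets": "-1 0.2 -0.8 1 0 0 0; -1 0 0 1 0 0 0; -1 0 0 0.4 0 0 0; -1 0 0 0 0 0 0; -1 0 0 0 0 0 0"}}

```text
clock: 3.12
eef_pos: [506.2, 95.9, 132.2]
tool_rot: [3.141, 0.0, 0.0]
force: [-0.0, -0.3, 0.2]
width: -0.1
gripper_force: 0.0
```

Emit:
{"fn": "move_arm", "kwargs": {"targets": "-1 0 0 0.2 0 0 0; -1 0 0 0.1 0 0 0; -1 0 0 0.1 0 0 0; -1 0 0 0.1 0 0 0; -1 0 0 0 0 0 0"}}

```text
clock: 3.53
eef_pos: [506.3, 95.9, 127.3]
tool_rot: [3.142, 0.0, 0.0]
force: [-0.2, 1.1, 0.8]
width: -0.1
gripper_force: 0.0
```

Emit:
{"fn": "move_arm", "kwargs": {"targets": "-1 0 0 0.1 0 0 0; -1 0 0 0.1 0 0 0; -1 0 0 0.1 0 0 0; -1 0 0 0.0 0 0 0; -1 0 0 0 0 0 0"}}

```text
clock: 3.95
eef_pos: [506.4, 96.0, 125.1]
tool_rot: [-3.141, -0.0, 0.0]
force: [-2.1, 0.1, 7.5]
width: -0.0
gripper_force: 3.9
```

Contact at 7.5 N with the tip at z=125.1. Now I slide right (tool +y) along the rim.

Emit:
{"fn": "move_arm", "kwargs": {"targets": "-1 0 0.5 0 0 0 0; -1 0 0.6 0 0 0 0; -1 0 0.7 0 0 0 0; -1 0 0.7 0 0 0 0; -1 0 0.5 0 0 0 0"}}

```text
clock: 4.37
eef_pos: [507.4, 67.0, 125.1]
tool_rot: [-3.14, -0.003, 0.001]
force: [0.6, 4.4, 5.7]
width: -0.2
gripper_force: 2.7
```

Emit:
{"fn": "move_arm", "kwargs": {"targets": "-1 0 0.2 0 0 0 0; -1 0 0 0 0 0 0; -1 0 0 0 0 0 0; -1 0 0 0 0 0 0; -1 0 0 0 0 0 0"}}

```text
clock: 4.78
eef_pos: [507.4, 64.5, 125.1]
tool_rot: [-3.141, -0.002, 0.0]
force: [0.9, 1.4, 6.0]
width: -0.1
gripper_force: 2.9
```

Emit:
{"fn": "move_arm", "kwargs": {"targets": "-1 -0.1 0.5 0 0 0 0; -1 0 0.5 0 0 0 0; -1 0 0.5 0 0 0 0; -1 0 0.3 0 0 0 0; -1 0 0 0 0 0 0"}}

```text
clock: 5.2
eef_pos: [506.4, 46.5, 125.0]
tool_rot: [-3.14, -0.002, 0.0]
force: [0.3, 2.1, 7.0]
width: -0.0
gripper_force: 2.9
```

Emit:
{"fn": "move_arm", "kwargs": {"targets": "-1 0 0.4 0 0 0 0; -1 0 0.4 0 0 0 0; -1 0 0.4 0 0 0 0; -1 0 0 0 0 0 0; -1 0 0 0 0 0 0"}}

```text
clock: 5.62
eef_pos: [505.0, 33.2, 124.0]
tool_rot: [3.141, 0.001, -0.001]
force: [-0.1, 0.2, 0.5]
width: 0.1
gripper_force: 0.0
```

The force vanished and the tip dropped, so the fingertip is over the groove as measured. I centre it and go down to the catch.

Emit:
{"fn": "move_arm", "kwargs": {"targets": "-1 0 0.4 0 0 0 0; -1 0 0.3 0 0 0 0; -1 0 0 0.4 0 0 0; -1 0 0 0.4 0 0 0; -1 0 0 0.2 0 0 0"}}

```text
clock: 6.03
eef_pos: [505.0, 27.0, 113.6]
tool_rot: [3.142, 0.001, 0.0]
force: [0.1, -0.1, 0.4]
width: -0.2
gripper_force: 0.0
```

Emit:
{"fn": "move_arm", "kwargs": {"targets": "-1 0 0 0.1 0 0 0; -1 0 0 0.2 0 0 0; -1 0 0 0.2 0 0 0; -1 0 0 0.1 0 0 0; -1 0 0 0 0 0 0"}}

```text
clock: 6.45
eef_pos: [505.3, 27.1, 108.5]
tool_rot: [-3.142, 0.0, 0.0]
force: [-1.0, 0.9, 2.8]
width: -0.0
gripper_force: 1.4
```

Emit:
{"fn": "move_arm", "kwargs": {"targets": "-1 0 0 0.2 0 0 0; -1 0 0 0.2 0 0 0; -1 0 0 0.1 0 0 0; -1 0 0 0.1 0 0 0; -1 0 0 0 0 0 0"}}

```text
clock: 6.87
eef_pos: [505.3, 27.1, 103.4]
tool_rot: [-3.141, -0.0, 0.0]
force: [-3.9, -0.6, 13.6]
width: 0.1
gripper_force: 7.0
```

Emit:
{"fn": "move_arm", "kwargs": {"targets": "-1 0 0 0.1 0 0 0; -1 0 0 0.1 0 0 0; -1 0 0 0 0 0 0; -1 0 0 0 0 0 0; -1 0 0 0 0 0 0"}}

```text
clock: 7.28
eef_pos: [505.4, 27.1, 103.2]
tool_rot: [-3.141, -0.001, 0.0]
force: [-7.7, -1.0, 31.5]
width: 0.2
gripper_force: 16.0
```

The tip is at the hard stop: z=103.2, against 103.5 expected, at 31 N. I retract straight up.

Emit:
{"fn": "move_arm", "kwargs": {"targets": "-1 0 0 -0.3 0 0 0; -1 0 0 -0.7 0 0 0; -1 0 0 -1.5 0 0 0; -1 0 0 -2 0 0 0; -1 0 0 -3 0 0 0"}}

```text
clock: 7.7
eef_pos: [503.8, 26.9, 174.5]
tool_rot: [3.141, 0.004, 0.0]
force: [0.6, -0.1, -0.1]
width: -0.0
gripper_force: 0.0
```

Emit:
{"fn": "move_arm", "kwargs": {"targets": "-1 -2 0 -3 0 0 0; -1 -2 0 -2 0 0 0; -1 -2 0 0 0 0 0; -1 0 0 0 0 0 0; -1 0 0 0 0 0 0"}}

```text
clock: 8.12
eef_pos: [444.9, 27.0, 225.7]
tool_rot: [-3.141, -0.001, 0.0]
force: [0.0, 0.3, 0.5]
width: -0.4
gripper_force: 0.0
```

```bash
python3 - <<'E'
from h import *
snap('wrist','w2.png'); s=read_state(); print(s['eef_pos'],s['force'],s['qd'].round(3))
a=snap('scene','s2.png')['color']
b=cv2.imread('pics/s2.png')
c=np.vstack([b[120:320,100:540],cv2.resize(cv2.convertScaleAbs(cv2.imread('pics/w2.png'),alpha=1.8,beta=15),(440,275))])
cv2.imwrite('pics/v2.png',c)
E
```

```text
[445.83734477  27.06166647 225.48909753] [0.34829289 0.20479043 0.0923645 ] [ 0.003  0.023 -0.001 -0.021 -0.001 -0.001  0.001]
```

View pics/v2.png

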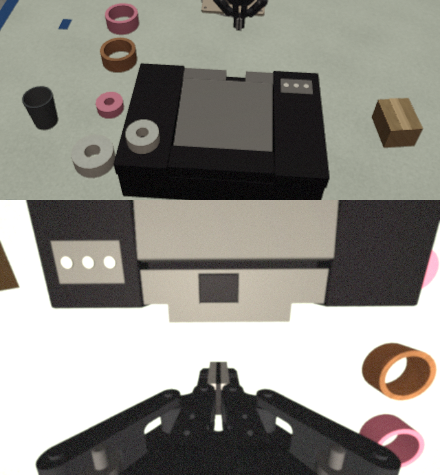

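The cover stands up: in the wrist view it looks wider than the rim, though it is narrower, and in the scene view it now overlaps the rim. The loose items haven't moved, and the hand is clear.

```bash
python3 -c "
from cell import order; print(order.finish_job())"
```

```text
the job is handed in; nothing more can be done
None
```

The printer's catch is pressed down to its hard stop, the cover has popped up, the hand is clear, and the job is handed in; the judge's result was not shown to me.

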